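Tilt the culture flask with the sprung draw gauge

TASK

The bench tilter holds a capped culture flask lying in its tray. Draw the orange sprung handle straight out until the red pointer stands on the green mark, hold it there for 1.5 seconds so that the flask keeps its tilt, then ease the handle all the way back until the tray lies level again, and let go. Work by the handle alone, slowly, and leave the flask in its tray and the things round about where they are.

Things in the scene. Friction and masses are not known exactly. Their poses are not given: they have to be found in the camera images.
- tilter: Fixed flask tilter: white base 410 x 150 x 12 mm, blue gauge housing (140 x 66 mm, top at z 73 mm) at one end, tilting tray at the other. Origin at table height, in the rod's vertical plane. Handle is pulled along its -x (roughly world -y, within 20 deg); z up. Housing's end face at x = -60 mm, with a 6 mm collar; tray over x = 100 to 285 mm, z 135 to 170 mm.
- grip (a point): Middle of the orange handle at z 85 mm: upright block 16 mm thick along the pull, 44 across, z 42 to 108 mm; at rest at tilter x = -130, 70 mm of free 9 mm rod (axis z 45) before the housing. Pinch from above, fingers fore and aft, tips above z 55. A spring (170 N/m) joins it to the rod: it moves 30 to 75 mm farther than the rod, by the flask's unknown weight.
- pointer (a point): Centre of the red cross-bar pointer (6 x 44 x 6 mm) that stands on the draw rod above the housing's slot, z 85 mm. At rest at x = 60 mm of the tilter; moves along the tilter's -x with the rod. Tray tilt = asin(rod travel / 110 mm).
- mark: Green mark, a fin 6 mm along the scale, 26 mm across and 16 mm high, on the housing's top beside the slot, somewhere 32 to 64 mm from the resting pointer along the tilter's -x. Origin at the middle of its foot; its axes are parallel to the tilter's. The pointer stands on the mark when the two have the same x along the tilter.
- rod (a joint): Travel of the draw rod (and pointer) out of its rest position, in m: 0 = tray level, grows as it is pulled, end stop at 0.082.
- handle (a joint): Stretch of the handle's spring, in m: travel of the handle relative to the rod; 0 = unstretched (fully home), end stop at 0.09.
- tray (a joint): Tilt of the aluminium tray in rad: 0 = level; grows as the rod is pulled, the edge nearest the handle rising.
- flask: Pale clear glass culture flask lying flat in the tray, 108 x 84 x 36 mm body with a neck and blue cap towards the tilter's +x. Loose, weight unknown (0.18 to 0.6 kg). Origin under the middle of its length, 140 mm above the table at rest, about x = 192 mm of the tilter.
- rack: White tube rack 100 x 70 x 30 mm with capped tubes to 86 mm height; loose bystander; origin under its centre.
- jar: Clear specimen jar with green lid, 60 mm across, 60 mm high; loose bystander; origin under its centre.
- reagent: Amber reagent bottle with black cap, 54 mm across, 110 mm high; loose bystander; origin under its centre.

How it is judged:
By the outcome, as a careful person would: the job done as asked, in the order asked, and still so for the second after the job is handed in, with the robot touching nothing.
It also fails if it takes over 54 s, if anything falls off the work surface, if the arm or the gripper's body presses on something with over 40 N, if the wrist force passes 120 N, or if a joint passes its speed limit or range.

ROBOT

A 6-joint arm with a two-finger parallel gripper is mounted at the origin on the work surface. World frame = base frame: x ahead of the robot, y to its left, z up, the work surface at z = 0. Lengths are in mm, angles in rad, forces in N, time in s.
With the tool pointing down it reaches from about 300 to 825 mm from the base axis. Payload 5.4 kg.
Tool frame: the origin (TCP) lies midway between the tips of the shut fingers; the grasp point (between the pads) lies 19 mm behind it (robot.grip_depth is the distance from the TCP to the grasp point, in mm); z points along the fingers, y is the line along which they close (so a half turn about z gives the same grasp; the last joint's range is limited). The gripper opens to 92 mm and grips with 3 to 60 N. Pads are 20 mm wide; open, the fingers measure 128 mm over their backs; the gripper's body (75 mm by 189 mm) begins 69 mm behind the grasp point.
Start: joints at [1.128, 0.158, 1.597, -0, 1.386, -0.21], TCP at [132.665, 559.469, 214.601] pointing down, gripper open.
Joint ranges: [-2.91, 2.91], [-0.94, 2.29], [0.18, 2.7], [-1.29, 4.43], [0.17, 2.64], [-3, 3]. Speed limits (rad/s): [2.57, 2.57, 3.14, 3.14, 3.14, 3.14].

INTERFACE

Orientations are given as a unit quaternion [x, y, z, w].
In Python, from bench import robot gives the robot as it stands. The module is installed in compiled form; this text tells all that it offers.
- The arm moves only by the tool drive_tool, never from a script. Its argument "motion" is a list that holds one entry, the list of rows, each a list of 7 numbers: the closure, from -1 (fully open) to 1 (shut), then the shift along the tool's x, y, z in units of 5 cm (1.0 is 5 cm), then the turn, a rotation vector about the tool's x, y, z in units of pi rad (1.0 is pi rad). In form: [[[hand, tx, ty, tz, ax, ay, az], ...]]. A call has 1 to 20 rows; each row shifts and turns the commanded pose from where the row before left it, along the tool's axes as they then stand; what a row does not reach is not made up. A row lasts 1/10 s, in which the tool goes at most 50 mm and 8.59 degrees, less where a joint would pass 70% of its speed; a pose out of reach is approached as far as the arm can. A call with a number of a shift or a turn outside -1 to 1 is refused whole. A call with a gripper value outside its range is refused whole. The fingers move at their own pace and stop on an object; the grip force is fixed at half the most. Time passes only in rows, so rows that do not move let the fingers close. It gives the time, the measured TCP pose, the force, the opening and the grip force at its end, in the units of the state.
- robot.state(): the state, without advancing time (a new reading comes with each control period).
- robot.camera(name): name is "scene" or "top" or "wrist"; returns the picture (420x560x3 uint8, red, green, blue); there is no depth.
- robot.camera_model(name): a dict with "fx", "fy", "cx", "cy" (pixels), "cam_to_world" (4x4, takes a point from camera to world coordinates); the wrist camera has in their place "hand_eye" (4x4, takes a point from camera to tool coordinates, whose origin is the TCP and whose axes are the flange's). Camera axes: x right, y down, z forward; pixel columns grow to the right and rows downward; lengths in mm; the calibration is good to about 2 mm. A picture is of the moment at which its call begins: read the wrist's pose just before it. camera_model takes no time and is no camera call.
- robot.sign_off(): hands the job in; it is judged then, once.
The state is a dict: "clock": time; "joint_pos": joint angles; "qvel": joint speeds; "joint_efforts": joint torques, N m; "tool_pos": TCP position; "tool_rot": TCP orientation; "force": force on the tool from outside, world axes, zero at the start; "torque": the same for the moment, N m; "opening": opening from 0.0 (shut) to 1.0 (fully open); "grasp_force": force on a finger pad.
Only numpy, scipy, OpenCV 4.12 (cv2) and the standard library are available. Lean on these libraries where they do the work, as an engineer would, in place of code of your own. Each camera call takes 0.05 s, during which the arm holds its last target. There are 200 camera calls.

## Working session

There is one attempt and no reset: what is moved stays moved. The work goes in short steps, Python scripts to look and compute and a tool call to move; the robot and the scene stay as the last step left them, time stands still between calls to the robot, and variables do not carry over. Pictures are saved under pics/ and viewed, at most 10 in all, crops included, and the job is handed in when it is done.

Besides the shell and the picture viewer there is one more tool, called after ">>>" as name(argument=value, ...) on one line, values as JSON. drive_tool: Moves the arm, as the interface text tells. Shifts and turns lie within -1 to 1; 1 stands for 5 cm of shift or pi rad of turn. Its arguments: {"type":"object","properties":{"motion":{"type":"array","items":{"type":"array","items":{"type":"array","items":{"type":"number"}}}}},"required":["motion"]}

```bash
mkdir -p pics; cat > h.py <<'E'
import numpy as np, cv2
from bench import robot
def snap(n,f):
    im=robot.camera(n); cv2.imwrite(f'pics/{f}.png',im[:,:,::-1]); return im
def ray(n,u,v,T=None):
    m=robot.camera_model(n); T=np.array(m['cam_to_world']) if T is None else T
    d=T[:3,:3]@np.array([(u-m['cx'])/m['fx'],(v-m['cy'])/m['fy'],1]); return T[:3,3],d/np.linalg.norm(d)
def plane(n,u,v,z,T=None):
    o,d=ray(n,u,v,T); return o+d*(z-o[2])/d[2]
def cross(r1,r2):
    (a,d),(b,e)=r1,r2
    s=np.linalg.lstsq(np.c_[d,-e],b-a,rcond=None)[0]
    p,q=a+d*s[0],b+e*s[1]; return (p+q)/2,np.linalg.norm(p-q)
E
python3 - <<'E'
from h import *
a=snap('scene','s0');b=snap('top','t0')
cv2.imwrite('pics/st.png',cv2.resize(np.hstack([a,b])[:,:,::-1],(800,300)))
print(robot.state())
for n in('scene','top'):print(robot.camera_model(n))
print(robot.camera_model('wrist'))
E
```

```text
{'clock': 0.1, 'joint_pos': array([ 1.12790000e+00,  1.59007860e-01,  1.59811503e+00, -1.40119012e-06,
        1.38619173e+00, -2.10101839e-01]), 'qvel': array([ 0.00146859, -0.00056549, -0.00292552, -0.00198574,  0.00068928,
        0.000322  ]), 'joint_efforts': array([ 2.81491276e-05, -3.86502171e+01, -3.22960782e+01,  7.04011414e-02,
        3.38437746e-02, -2.41159148e-05]), 'tool_pos': array([132.4230214 , 558.95716609, 213.70074123]), 'tool_rot': array([ 1.16134419e-01,  9.93233133e-01, -8.15718623e-04, -2.75489925e-04]), 'force': array([ 0.33668969, -0.01161183, -0.29740516]), 'torque': array([0.05308447, 0.01179577, 0.01893002]), 'grasp_force': 0.0, 'opening': 1.0007957630337085}
{'fx': 381.74799379318796, 'fy': 381.74799379318796, 'cx': 279.2338464640452, 'cy': 209.99254377707763, 'cam_to_world': array([[ 5.69202160e-01,  6.08791243e-01, -5.52613900e-01,
         1.16845908e+03],
       [ 8.22171681e-01, -4.16111815e-01,  3.88438777e-01,
        -3.11687020e+02],
       [ 6.52895296e-03, -6.75443691e-01, -7.37382664e-01,
         8.50176655e+02],
       [ 0.00000000e+00,  0
[... 279 characters left out ...]
91077e-01,  4.16693820e-03, -6.95052985e-04,
         7.86417572e+01],
       [-6.10566796e-05, -1.78767413e-01, -9.83891360e-01,
         1.38313063e+03],
       [ 0.00000000e+00,  0.00000000e+00,  0.00000000e+00,
         1.00000000e+00]])}
{'fx': 334.25347286675327, 'fy': 334.25347286675327, 'cx': 279.3792916739547, 'cy': 207.28742052605216, 'hand_eye': array([[-3.39519913e-04, -9.71728998e-01, -2.36098793e-01,
         6.71289810e+01],
       [ 9.99999942e-01, -3.21710389e-04, -1.13954752e-04,
         8.11501825e-02],
       [ 3.47777028e-05, -2.36098818e-01,  9.71729050e-01,
        -1.70926497e+02],
       [ 0.00000000e+00,  0.00000000e+00,  0.00000000e+00,
         1.00000000e+00]])}
```

View pics/s0.png

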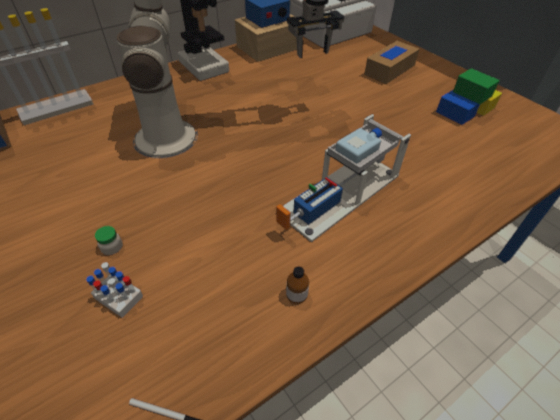

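View pics/t0.png

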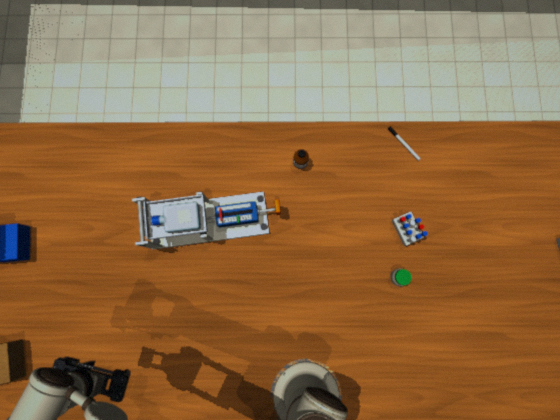

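The scene view shows the orange handle near (284,216), the red pointer near (331,184) and the green mark near (315,188). In the top view the handle is at (277,207) and the pointer at (221,213). The bystanders stand well clear of the handle.

```bash
cat >> h.py <<'E'
R=dict(orange=((5,150,120),(16,255,255)),red=((172,140,90),(180,255,255)),red0=((0,180,90),(4,255,255)),green=((50,130,50),(80,255,255)))
def blobs(im,name,amin=4):
    m=cv2.inRange(cv2.cvtColor(im,cv2.COLOR_RGB2HSV),*R[name])
    n,l,s,c=cv2.connectedComponentsWithStats(m)
    return [(s[i].tolist(),c[i].round(1).tolist()) for i in range(1,n) if s[i,4]>=amin],m,l
E
python3 - <<'E'
from h import *
for n,f,(x0,y0,x1,y1) in(('scene','s0',(260,150,370,240)),('top','t0',(200,180,300,240))):
    im=cv2.imread(f'pics/{f}.png')[:,:,::-1][y0:y1,x0:x1]
    for k in R:
        print(n,k,[([s[0]+x0,s[1]+y0]+s[2:],[c[0]+x0,c[1]+y0]) for s,c in blobs(np.ascontiguousarray(im),k)[0]])
a=cv2.imread('pics/s0.png')[150:240,260:370];b=cv2.imread('pics/t0.png')[180:240,200:300]
a=cv2.resize(a,None,fx=5,fy=5,interpolation=2);b=cv2.resize(b,(400,240),interpolation=2)[:,:240]
c=np.zeros((450,790,3),np.uint8);c[:450,:550]=a;c[:240,550:]=b[:, :240];cv2.imwrite('pics/z0.png',c)
E
```

```text
scene orange [([260, 150, 64, 90, 3476], [284.3, 181.3]), ([329, 158, 13, 16, 103], [333.6, 165.2]), ([317, 200, 53, 40, 1099], [351.5, 225.9]), ([283, 229, 23, 11, 154], [292.6, 235.3])]
scene red [([330, 180, 4, 3, 4], [331.5, 181.0])]
scene red0 [([326, 178, 10, 8, 16], [330.9, 181.9])]
scene green [([310, 185, 5, 6, 18], [312.1, 187.2])]
top orange [([200, 180, 100, 60, 2830], [264.4, 202.5])]
top red []
top red0 [([219, 213, 3, 4, 9], [220.3, 214.6])]
top green [([237, 214, 3, 9, 17], [237.6, 218.6])]
```

View pics/z0.png

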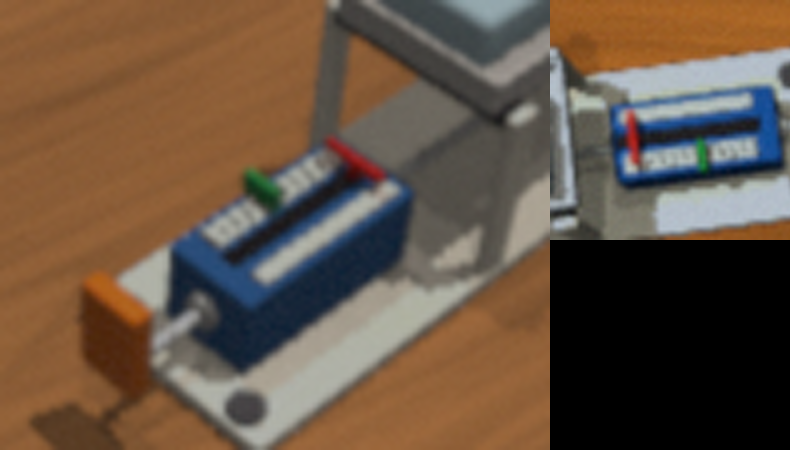

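The crop shows the pointer centred at scene (331,182) and top (220.7,214.5). The mark is at scene (312.8,188) and top (238,218.7), and the handle's top is at scene (283.4,210).

```bash
python3 - <<'E'
from h import *
P,e=cross(ray('scene',331,182),ray('top',220.7,214.5));print('pointer',P,e)
M,e=cross(ray('scene',312.8,188),ray('top',238,218.7));print('mark',M,e)
im=cv2.imread('pics/t0.png')[:,:,::-1].astype(int);c=im[195:220,268:290]
m=((c[:,:,0]>190)&(c[:,:,2]<60)); ys,xs=np.nonzero(m);print(m.sum(),xs.mean()+268,ys.mean()+195,c[10:14,5:14].tolist()[0])
u,v=xs.mean()+268,ys.mean()+195
H,e=cross(ray('scene',283.4,210),ray('top',u,v));print('handle',H,e,plane('top',u,v,108))
for p,z in((( 331,182),85),((312.8,188),81)):print(plane('scene',*p,z))
for p,z in((( 220.7,214.5),88),((238,218.7),89)):print(plane('top',*p,z))
E
```

```text
pointer [587.98575506 279.49750867  83.74098183] 1.2635490009498633
mark [574.43661603 222.55289232  79.60059667] 1.9805295676310941
0 nan nan [[148, 87, 32], [158, 87, 29], [166, 89, 3], [185, 126, 20], [184, 115, 0], [183, 98, 0], [167, 74, 1], [141, 80, 29], [148, 83, 34]]
 ** On entry to DLASCL parameter number  4 had an illegal value
 ** On entry to DLASCL parameter number  4 had an illegal value
 ** On entry to DLASCL parameter number  4 had an illegal value
 ** On entry to DLASCL parameter number  4 had an illegal value
 ** On entry to DLASCL parameter number  5 had an illegal value
 ** On entry to DLASCL parameter number  4 had an illegal value<stdin>:5: RuntimeWarning: Mean of empty slice.
  ret = ret.dtype.type(ret / rcount)
<stdin>:6: RuntimeWarning: Mean of empty slice.
Traceback (most recent call last):
  File "h.py", line 12, in cross
    s=np.linalg.lstsq(np.c_[d,-e],b-a,rcond=None)[0]
      ~~~~~~~~~~~~~~~^^^^^^^^^^^^^^^^^^^^^^^^^^^^
numpy.linalg.LinAlgError: SVD did not converge in Linear Least Squares
```

```bash
python3 - <<'E'
from h import *
im=cv2.imread('pics/t0.png')[:,:,::-1].astype(int);c=im[195:220,268:290]
m=((c[:,:,0]>150)&(c[:,:,2]<22)); ys,xs=np.nonzero(m);u,v=xs.mean()+268,ys.mean()+195
print(m.sum(),u,v,xs.min()+268,xs.max()+268,ys.min()+195,ys.max()+195)
H,e=cross(ray('scene',283.4,210),ray('top',u,v));print('handle',H,e,plane('top',u,v,108))
P=plane('top',220.7,214.5,88);d=H-P;d[2]=0;print(P,np.linalg.norm(d),np.degrees(np.arctan2(d[0],-d[1])))
# white base edges in top view for heading
hsv=cv2.cvtColor(im.astype(np.uint8),cv2.COLOR_RGB2HSV)
b=cv2.inRange(hsv,(100,140,40),(125,255,255));b[:180]=0;b[240:]=0;b[:,:205]=0;b[:,300:]=0
cs,_=cv2.findContours(b,0,1);k=max(cs,key=cv2.contourArea)
r=cv2.boxPoints(cv2.minAreaRect(k));q=np.array([plane('top',*p,73)for p in r]);print(q[:,:2].round(1).tolist(),q.mean(0),np.linalg.norm(q-np.roll(q,1,0),axis=1))
E
```

```text
56 276.94642857142856 204.98214285714286 274 279 199 211
handle [615.15154947  91.3465884  103.2397582 ] 0.979698514313189 [614.52705177  91.72141446 108.        ]
[586.93888258 278.308297    88.        ] 189.07838335934525 8.581233896205408
[[612.4, 279.0], [634.8, 166.7], [568.0, 153.1], [545.9, 264.4]] [590.27095945 215.78390438  73.        ] [ 67.99792504 114.51176827  68.193345   113.49166441]
```

>>> drive_tool(motion=[[[-1,0,0,0,0,0,-0.0254],[-1,0,0,0,0,0,-0.0254],[-1,0,0,0,0,0,-0.0254],[-1,0,0,0,0,0,-0.0254],[-1,0,0,0,0,0,-0.0254],[-1,-0.3,-0.28,0,0,0,0],[-1,-0.577,-0.545,0,0,0,0],[-1,-0.577,-0.545,0,0,0,0],[-1,-0.577,-0.545,0,0,0,0],[-1,-0.577,-0.545,0,0,0,0],[-1,-0.577,-0.545,0,0,0,0],[-1,-0.577,-0.545,0,0,0,0],[-1,-0.577,-0.545,0,0,0,0],[-1,-0.577,-0.545,0,0,0,0],[-1,-0.577,-0.545,0,0,0,0],[-1,-0.577,-0.545,0,0,0,0],[-1,-0.577,-0.545,0,0,0,0],[-1,-0.577,-0.545,0,0,0,0],[-1,-0.577,-0.545,0,0,0,0],[-1,-0.3,-0.28,0,0,0,0]]])

```text
clock: 2.1
tool_pos: [597.3, 247.1, 213.7]
tool_rot: [-0.082, 0.997, -0.0, -0.0]
force: [0.0, 0.8, -0.3]
opening: 1.001
grasp_force: 0.0
```

```bash
cat >> h.py <<'E'
from scipy.spatial.transform import Rotation as Ro
def wT():
    s=robot.state(); T=np.eye(4);T[:3,:3]=Ro.from_quat(s['tool_rot']).as_matrix();T[:3,3]=s['tool_pos']
    return T@np.array(robot.camera_model('wrist')['hand_eye'])
E
python3 - <<'E'
from h import *
s=robot.state();print(s['tool_pos'],s['tool_rot'],s['clock'],abs(s['qvel']).max())
T=wT();np.save('T1',T);im=snap('wrist','w1')
for k in('red','red0','green','orange'):print(k,blobs(im,k,12)[0])
E
```

```text
[597.26202486 247.11034117 213.72677691] [-8.18544922e-02  9.96644171e-01 -3.74060900e-04 -3.13453293e-04] 2.1 0.3382046761208091
red []
red0 [([312, 174, 10, 46, 280], [316.8, 195.6])]
green [([253, 155, 9, 32, 215], [257.0, 170.3])]
orange [([0, 0, 560, 297, 88910], [224.2, 95.2]), ([552, 133, 8, 5, 32], [555.9, 134.7]), ([177, 244, 206, 60, 9942], [274.6, 275.9]), ([120, 339, 318, 44, 12317], [277.3, 360.1])]
```

View pics/w1.png

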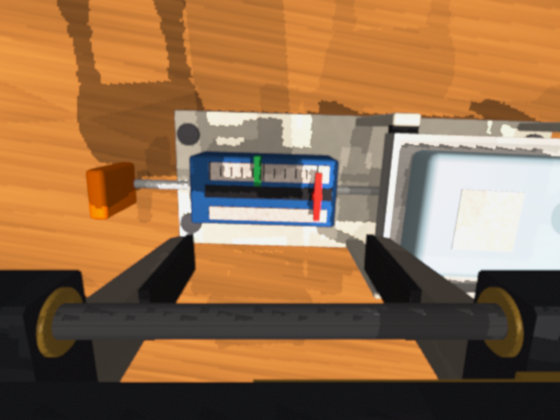

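The wrist view shows the handle top near (122,182), the mark at (257,170) and the pointer at (317,196), all unobstructed. The arm was still settling when it was taken, so I'll take it again and measure.

```bash
cat >> h.py <<'E'
def meas(tag):
    for _ in range(3): robot.camera('wrist')
    T=wT();np.save('T_'+tag,T);im=snap('wrist',tag);out={}
    p=max(blobs(im,'red0',12)[0],key=lambda b:b[0][4])[1];g=max(blobs(im,'green',12)[0],key=lambda b:b[0][4])[1]
    P=plane('wrist',*p,88,T);G=plane('wrist',*g,86,T)
    print(tag,robot.state()['tool_pos'],'px',p,g,'P',P,'G',G)
    b=cv2.inRange(cv2.cvtColor(im,cv2.COLOR_RGB2HSV),(100,140,40),(125,255,255));cs,_=cv2.findContours(b,0,1);k=max(cs,key=cv2.contourArea)
    q=np.array([plane('wrist',*x,73,T)for x in cv2.boxPoints(cv2.minAreaRect(k))]);e=np.roll(q,-1,0)-q;L=np.linalg.norm(e,axis=1);i=L.argmax();a=e[i]*np.sign(e[i][1])/L[i]
    print('housing',q.mean(0),L,'head',np.degrees(np.arctan2(-a[0],a[1])))
    return im,T
E
python3 - <<'E'
from h import *
im,T=meas('w2')
m=cv2.inRange(im.astype(np.uint8),(150,60,0),(255,140,12))[140:230,70:150]
ys,xs=np.nonzero(m);print('orange',m.sum()//255,xs.min()+70,xs.max()+70,ys.min()+140,ys.max()+140)
c=im[140:240,70:345,::-1];cv2.imwrite('pics/z2.png',cv2.resize(c,(796,290),interpolation=2))
E
```

```text
w2 [594.43524847 250.08497043 214.15422012] px [313.5, 197.9] [254.0, 172.2] P [585.78867491 280.02101985  88.        ] G [571.81073235 223.20393929  86.        ]
housing [590.9920097  230.82640909  73.        ] [ 67.61776327 134.48157028  67.71579678 141.36273064] head 7.963895904194673
orange 738 83 108 172 220
```

View pics/z2.png

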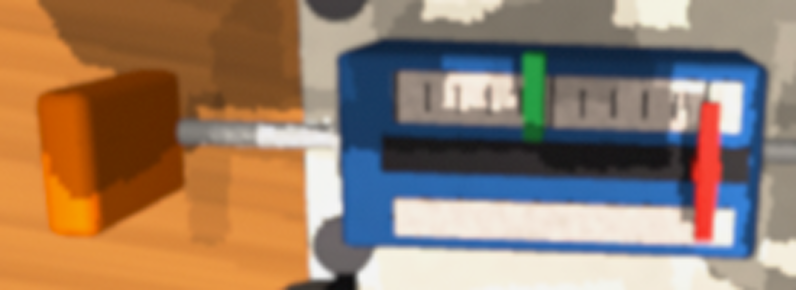

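The crop shows the handle's top face centred near pixel (95,196). The slot runs from (202,193) to (328,196), the mark is at (254,172) and the pointer at (314,198).

```bash
python3 - <<'E'
from h import *
im=cv2.imread('pics/w2.png')[:,:,::-1];T=np.load('T_w2.npy')
P=plane('wrist',313.5,197.9,88,T);G=plane('wrist',254,172.2,87,T)
# slot edges: per column dark run
g=im.astype(int).max(2);L=[]
for u in range(212,300):
    r=np.arange(180,208);d=g[180:208,u]<70
    if d.sum()>4 : L.append((u,r[d].mean()))
L=np.array(L);a,b=np.polyfit(*L.T,1);res=L[:,1]-(a*L[:,0]+b);k=abs(res)<1.5;a,b=np.polyfit(*L[k].T,1);print(a,b,k.sum(),res.std())
s,e=[plane('wrist',u,a*u+b,73,T)for u in(215,325)];d=s-e;print('slot head',np.degrees(np.arctan2(d[0],-d[1])))
# housing bottom edge
B=cv2.inRange(cv2.cvtColor(np.ascontiguousarray(im),cv2.COLOR_RGB2HSV),(100,140,40),(125,255,255))
L=np.array([(u,np.nonzero(B[190:240,u])[0].max()+190) for u in range(200,330)]);a2,b2=np.polyfit(*L.T,1)
L=L[abs(L[:,1]-a2*L[:,0]-b2)<1.5];a2,b2=np.polyfit(*L.T,1)
q,w=[plane('wrist',u,a2*u+b2,73,T)for u in(200,330)];d=q-w;print('edge head',a2,np.degrees(np.arctan2(d[0],-d[1])))
H=plane('wrist',95,196,108,T);d=H-P;print('H',H,'len',np.linalg.norm(d[:2]),'head',np.degrees(np.arctan2(d[0],-d[1])))
Ht,ee=cross(ray('wrist',95,196,T),ray('top',276.9,205));print('H wrist x top',Ht,ee)
for h in(9,10,11):
    n=np.array([np.sin(np.radians(h)),-np.cos(np.radians(h))]);m=np.array([n[1],-n[0]]);print(h,'P->G along',n@(G-P)[:2],'lat',m@(G-P)[:2],'P->H',n@(H-P)[:2],m@(H-P)[:2])
E
```

```text
0.029723327815153057 186.0931897432284 88 0.19916597349880705
slot head 7.7363865108971925
edge head 0.03333378852640331 7.480021219117669
H [610.73620665  94.78045093 108.        ] len 186.9129415334674 head 7.670237566172683
H wrist x top [614.14089204  91.63273865 101.64312987] 3.004885222346653
9 P->G along 53.8561411796398 lat 22.827502518584737 P->H 186.86260390660658 4.337623074458077
10 P->G along 53.449543776577606 lat 23.763945044394458 P->H 186.75844186607506 7.598164544761306
11 P->G along 53.02666512470372 lat 24.693148842337155 P->H 186.5973913949815 10.85639154053913
```

>>> drive_tool(motion=[[[-1,0.0105,-0.2,0.06,0,0,0.0095],[-1,0.0105,-0.42,0.06,0,0,0],[-1,0.0105,-0.45,0.06,0,0,0],[-1,0.0105,-0.45,0.06,0,0,0],[-1,0.0105,-0.45,0.06,0,0,0],[-1,0.0105,-0.45,0.06,0,0,0],[-1,0.0105,-0.45,0.06,0,0,0],[-1,0.0105,-0.3,0.06,0,0,0],[-1,0,0,0,0,0,0],[-1,0,0,0,0,0,0],[-1,0,0,0,0,0,0]]])

```text
clock: 3.45
tool_pos: [612.9, 93.0, 190.8]
tool_rot: [-0.069, 0.998, 0.0, 0.0]
force: [0.6, 0.9, -0.3]
opening: 0.997
grasp_force: 0.0
```

```bash
python3 - <<'E'
from h import *
T=wT();np.save('T_w3',T);im=snap('wrist','w3');s=robot.state();print(s['tool_pos'],s['tool_rot'],abs(s['qvel']).max(),s['force'],s['clock'])
E
```

```text
[612.9689631   92.99759939 190.82727692] [-6.87067697e-02  9.97636878e-01  1.11231563e-04  1.66791770e-04] 0.002747592768696773 [ 0.05913159  1.08384352 -0.26733422] 3.5
```

View pics/w3.png

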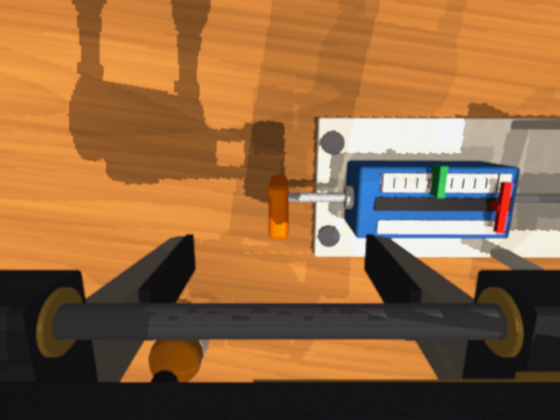

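The wrist view shows the handle centred between the fingers, its top face near (279,210), and the bottle is off to the side at (175,360). I'll half-close and descend.

>>> drive_tool(motion=[[[0,0.06,0,0.1,0,0,0],[0,0,0,0.2,0,0,0],[0,0,0,0.2,0,0,0],[0,0,0,0.2,0,0,0],[0,0,0,0.2,0,0,0],[0,0,0,0.2,0,0,0],[0,0,0,0.22,0,0,0],[0,0,0,0.22,0,0,0],[0,0,0,0.22,0,0,0],[0,0,0,0.22,0,0,0],[0,0,0,0.22,0,0,0],[0,0,0,0.2,0,0,0],[0,0,0,0.1,0,0,0],[0,0,0,0,0,0,0],[0,0,0,0,0,0,0]]])

```text
clock: 5.0
tool_pos: [610.4, 91.5, 65.9]
tool_rot: [-0.068, 0.998, -0.0, 0.0]
force: [0.3, 1.2, 0.1]
opening: 0.5
grasp_force: 0.0
```

```bash
cat >> h.py <<'E'
def cen(im,box,kind):
    x0,y0,x1,y1=box;c=im[y0:y1,x0:x1].astype(float)
    w=(c[...,0]-c[...,1:].max(2)) if kind=='r' else (c[...,1]-c[...,[0,2]].max(2))
    w=np.clip(w-25,0,None);ys,xs=np.mgrid[y0:y1,x0:x1];return np.array([(w*xs).sum()/w.sum(),(w*ys).sum()/w.sum(),w.sum()])
def ptr(tag):
    "pointer travel from rest and gap to mark along pull, mm, from scene and top"
    n=np.array([np.sin(np.radians(7.7)),-np.cos(np.radians(7.7)),0])
    for cam in('scene','top'):
        im=snap(cam,f'{cam}_{tag}')
        d=cv2.cvtColor(im,cv2.COLOR_RGB2HSV);box=(290,160,350,215) if cam=='scene' else (208,196,268,230)
        x0,y0,x1,y1=box;s=im[y0:y1,x0:x1].astype(float)
        r=s[...,0]-1.8*s[...,1:].max(2)-10;g=s[...,1]-1.15*s[...,[0,2]].max(2)-8
        out=[]
        ys,xs=np.mgrid[y0:y1,x0:x1]
        for w in(r,g):
            n_,l,st,_=cv2.connectedComponentsWithStats((w>0).astype(np.uint8))
            k=1+st[1:,4].argmax();ww=np.where(l==k,np.clip(w,0,None),0)
            out.append(((ww*xs).sum()/ww.sum(),(ww*ys).sum()/ww.sum(),int(st[k,4])))
        P=plane(cam,*out[0][:2],86);G=plane(cam,*out[1][:2],84 if cam=='scene' else 87)
        print(tag,cam,np.round(out,2).tolist(),'P.n',round(n@P,1),'G.n',round(n@G,1),'gap',round(n@(G-P),1),'lat',round(float(np.cross(n,G-P)[2]),1))
E
python3 - <<'E'
from h import *
s=robot.state();print(s['tool_pos'],s['tool_rot'],s['force'],s['opening'])
ptr('a')
E
```

```text
[610.40498876  91.47705796  65.92850145] [-6.81190399e-02  9.97677150e-01 -4.35110793e-05  3.13923560e-04] [0.31548137 1.18561378 0.13525314] 0.5002719707580131
a scene [[330.9, 181.9, 38.0], [313.04, 187.92, 24.0]] P.n -196.9 G.n -141.7 gap 55.2 lat -18.7
a top [[220.4, 214.37, 23.0], [237.54, 218.29, 18.0]] P.n -198.4 G.n -143.5 gap 54.8 lat -21.1
```

Three views put the mark 54.4, 54.8 and 55.2 mm from the pointer. Now I'll grip.

>>> drive_tool(motion=[[[1,0,0,0,0,0,0],[1,0,0,0,0,0,0],[1,0,0,0,0,0,0],[1,0,0,0,0,0,0],[1,0,0,0,0,0,0],[1,0,0,0,0,0,0]]])

```text
clock: 5.7
tool_pos: [610.2, 91.7, 65.7]
tool_rot: [-0.068, 0.998, 0.0, 0.0]
force: [0.1, 0.9, 0.2]
opening: 0.168
grasp_force: 30.0
```

```bash
python3 - <<'E'
from h import *
s=robot.state();print(s['tool_pos'],s['force'],s['opening'],s['grasp_force'])
E
```

```text
[610.1564266   91.65837891  65.71096275] [0.09388902 0.91491215 0.20087601] 0.16836960780548357 29.999189972877502
```

>>> drive_tool(motion=[[[1,0,-0.02,0,0,0,0],[1,0,-0.04,0,0,0,0],[1,0,-0.06,0,0,0,0],[1,0,-0.06,0,0,0,0],[1,0,-0.06,0,0,0,0],[1,0,-0.06,0,0,0,0],[1,0,-0.06,0,0,0,0],[1,0,-0.06,0,0,0,0],[1,0,-0.06,0,0,0,0],[1,0,-0.06,0,0,0,0],[1,0,-0.06,0,0,0,0],[1,0,-0.06,0,0,0,0],[1,0,-0.06,0,0,0,0],[1,0,-0.06,0,0,0,0],[1,0,-0.06,0,0,0,0],[1,0,-0.06,0,0,0,0],[1,0,-0.06,0,0,0,0],[1,0,-0.06,0,0,0,0],[1,0,-0.04,0,0,0,0],[1,0,-0.02,0,0,0,0]]])

```text
clock: 7.7
tool_pos: [617.2, 38.7, 65.5]
tool_rot: [-0.068, 0.998, 0.001, -0.0]
force: [-0.3, 6.9, 1.1]
opening: 0.173
grasp_force: 30.0
```

```bash
cat >> h.py <<'E'
def st():
    s=robot.state();n=np.array([.134,-.991,0]);d=s['tool_pos']-np.array([610.2,91.7,65.7]);F=-n@(s['force']-np.array([.1,.9,.2]))
    print('t',s['clock'],'pull',n@d,'lat',d@[.991,.134,0],'dz',d[2],'F',F,'stretch',F/.170,'rod est',n@d-F/.17,'open',s['opening'],s['grasp_force'])
E
python3 - <<'E'
from h import *
st();ptr('b');st()
E
```

```text
t 7.7 pull 53.49550490169416 lat -0.18505892973940366 dz -0.17643194624510272 F 5.992063543723671 stretch 35.24743261013924 rod est 18.24807229155492 open 0.17329181017703343 30.0001260638237
b scene [[327.04, 184.88, 35.0], [312.01, 186.75, 34.0]] P.n -179.3 G.n -143.0 gap 36.3 lat -25.0
b top [[225.74, 213.48, 27.0], [237.54, 218.32, 18.0]] P.n -180.5 G.n -143.5 gap 37.0 lat -21.7
t 7.8 pull 53.561103721577254 lat -0.18092553440636286 dz -0.13758476960482824 F 6.6915886783276886 stretch 39.362286343104046 rod est 14.198817378473208 open 0.1715856467984797 29.99997228384018
```

The rod has come 17.8 mm and the spring is stretched about 36 mm, so about 37 mm is left. I'll do most of that now.

>>> drive_tool(motion=[[[1,0,-0.02,0,0,0,0],[1,0,-0.04,0,0,0,0],[1,0,-0.06,0,0,0,0],[1,0,-0.06,0,0,0,0],[1,0,-0.06,0,0,0,0],[1,0,-0.06,0,0,0,0],[1,0,-0.06,0,0,0,0],[1,0,-0.06,0,0,0,0],[1,0,-0.06,0,0,0,0],[1,0,-0.06,0,0,0,0],[1,0,-0.06,0,0,0,0],[1,0,-0.03,0,0,0,0],[1,0,0,0,0,0,0],[1,0,0,0,0,0,0]]])

```text
clock: 9.2
tool_pos: [621.3, 7.8, 65.5]
tool_rot: [-0.068, 0.998, 0.001, -0.0]
force: [0.1, 7.6, 2.3]
opening: 0.173
grasp_force: 30.0
```

```bash
python3 - <<'E'
from h import *
st();ptr('c');st()
E
```

```text
t 9.2 pull 84.66868406238807 lat -0.23688643626028433 dz -0.20679860666243144 F 6.678795622774036 stretch 39.28703307514139 rod est 45.38165098724668 open 0.1734127211967725 30.0008225440979
c scene [[320.78, 189.0, 38.0], [312.17, 186.78, 35.0]] P.n -153.4 G.n -143.2 gap 10.2 lat -24.2
c top [[233.43, 212.6, 24.0], [237.44, 218.12, 23.0]] P.n -154.9 G.n -143.8 gap 11.1 lat -20.4
t 9.3 pull 84.64358022465672 lat -0.223753587881477 dz -0.20605491289590816 F 5.699642854780723 stretch 33.52731091047484 rod est 51.11626931418188 open 0.17072868782191314 30.00091016292572
```

>>> drive_tool(motion=[[[1,0,-0.02,0,0,0,0],[1,0,-0.04,0,0,0,0],[1,0,-0.04,0,0,0,0],[1,0,-0.04,0,0,0,0],[1,0,-0.04,0,0,0,0],[1,0,-0.04,0,0,0,0],[1,0,0,0,0,0,0],[1,0,0,0,0,0,0]]])

```text
clock: 10.1
tool_pos: [622.8, -3.1, 65.5]
tool_rot: [-0.068, 0.998, 0.001, -0.0]
force: [-0.8, 8.6, 2.0]
opening: 0.171
grasp_force: 30.0
```

```bash
python3 - <<'E'
from h import *
st();ptr('d')
a=cv2.imread('pics/scene_d.png')[165:215,290:350];b=cv2.imread('pics/top_d.png')[196:236,208:268]
c=np.zeros((500,800,3),np.uint8);c[:417,:500]=cv2.resize(a,(500,417),interpolation=2);c[:200,500:800]=cv2.resize(b,(300,200),interpolation=2);cv2.imwrite('pics/z3.png',c)
E
```

```text
t 10.1 pull 95.60872455733588 lat -0.25396459801834914 dz -0.2078113478218171 F 7.7686911656705115 stretch 45.69818332747359 rod est 49.91054122986228 open 0.17099565698167452 30.001033544540405
d scene [[319.46, 191.43, 30.0], [311.72, 186.65, 31.0]] P.n -143.4 G.n -142.7 gap 0.8 lat -29.8
d top [[236.22, 211.06, 18.0], [237.58, 218.25, 19.0]] P.n -145.1 G.n -143.4 gap 1.7 lat -24.8
```

View pics/z3.png

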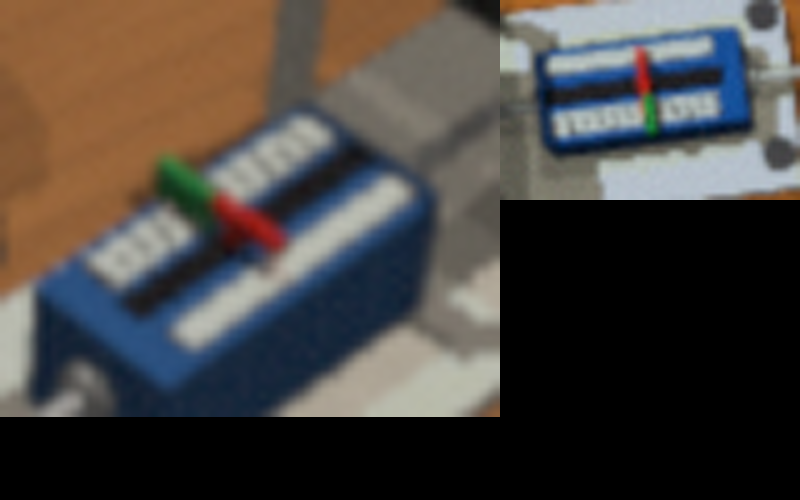

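The crop shows the pointer meeting the mark but about 1 to 1.5 mm short of it. I'll nudge 1.5 mm outward and look again.

>>> drive_tool(motion=[[[1,0,-0.015,0,0,0,0],[1,0,-0.015,0,0,0,0],[1,0,0,0,0,0,0],[1,0,0,0,0,0,0]]])

```text
clock: 10.6
tool_pos: [623.0, -4.5, 65.5]
tool_rot: [-0.068, 0.998, 0.001, -0.0]
force: [-1.3, 8.0, 2.4]
opening: 0.175
grasp_force: 30.0
```

```bash
python3 - <<'E'
from h import *
st();ptr('e')
a=cv2.imread('pics/scene_e.png')[165:215,290:350];b=cv2.imread('pics/top_e.png')[196:236,208:268]
# bar fit: red & green pixel-row centroids in top view, corrected for the across-direction
n=np.array([np.sin(np.radians(7.7)),-np.cos(np.radians(7.7)),0])
for tag in 'ade':
    im=cv2.imread(f'pics/top_{tag}.png')[:,:,::-1].astype(float)
    for nm,z in(('r',87),('g',86)):
        o=[]
        for v in range(203,226):
            row=im[v,210:262];w=row[:,0]-1.8*row[:,1:].max(1)-10 if nm=='r' else row[:,1]-1.15*row[:,[0,2]].max(1)-8
            w=np.clip(w,0,None)
            if w.sum()>60:o.append((v,round(float(n@plane('top',(w*np.arange(210,262)).sum()/w.sum(),v,z)),1)))
        print(tag,nm,[x for _,x in o],'median',np.median([x for _,x in o]))
E
```

```text
t 10.6 pull 97.08939736875813 lat -0.23945787675383945 dz -0.21670801756123126 F 7.25702835237196 stretch 42.688402072776235 rod est 54.40099529598189 open 0.17492922065921743 30.001141726970673
e scene [[319.07, 191.74, 30.0], [311.39, 185.92, 20.0]] P.n -141.7 G.n -144.1 gap -2.4 lat -32.7
e top [[236.7, 210.61, 19.0], [237.56, 218.27, 18.0]] P.n -143.3 G.n -143.4 gap -0.1 lat -26.1
a r [-198.1, -198.3, -198.1, -197.7, -198.6, -198.6, -198.4, -197.5, -197.6, -198.0] median -198.1
a g [-143.3, -143.3, -143.6, -143.6, -143.9, -143.7] median -143.6
d r [-144.9, -144.9, -144.8, -144.4, -145.1, -145.4] median -144.9
d g [-143.3, -143.4, -143.5, -143.5, -143.9, -143.7] median -143.5
e r [-143.7, -143.2, -143.0, -143.0, -143.0, -143.1, -143.6] median -143.1
e g [-143.2, -143.4, -143.6, -143.6, -143.9, -143.6] median -143.6
```

The top view now has the pointer within 0.5 mm of the mark. I'll hold here.

>>> drive_tool(motion=[[[1,0,0,0,0,0,0],[1,0,0,0,0,0,0],[1,0,0,0,0,0,0],[1,0,0,0,0,0,0],[1,0,0,0,0,0,0],[1,0,0,0,0,0,0],[1,0,0,0,0,0,0],[1,0,0,0,0,0,0],[1,0,0,0,0,0,0],[1,0,0,0,0,0,0],[1,0,0,0,0,0,0],[1,0,0,0,0,0,0],[1,0,0,0,0,0,0],[1,0,0,0,0,0,0],[1,0,0,0,0,0,0],[1,0,0,0,0,0,0],[1,0,0,0,0,0,0],[1,0,0,0,0,0,0],[1,0,0,0,0,0,0],[1,0,0,0,0,0,0]]])

```text
clock: 12.7
tool_pos: [623.0, -4.5, 65.5]
tool_rot: [-0.068, 0.998, 0.001, -0.0]
force: [-2.3, 8.0, 1.9]
opening: 0.172
grasp_force: 30.0
```

```bash
python3 - <<'E'
from h import *
st();ptr('f');st()
im=cv2.imread('pics/scene_f.png')[:,:,::-1]
a=cv2.imread('pics/scene_f.png')[165:215,290:350];b=cv2.imread('pics/scene_f.png')[100:220,260:420]
c=np.zeros((400,800,3),np.uint8);c[:333,:400]=cv2.resize(a,(400,333),interpolation=2);c[:300,400:]=cv2.resize(b,(400,300),interpolation=2);cv2.imwrite('pics/z4.png',c)
E
```

```text
t 12.7 pull 97.08462773279123 lat -0.259086842555686 dz -0.21611143999061255 F 7.387748439675657 stretch 43.457343762797976 rod est 53.62728396999326 open 0.1719186449318221 30.001164078712463
f scene [[319.08, 191.72, 28.0], [311.35, 185.93, 20.0]] P.n -141.8 G.n -144.0 gap -2.2 lat -32.7
f top [[236.69, 210.65, 19.0], [237.57, 218.22, 19.0]] P.n -143.3 G.n -143.4 gap -0.0 lat -25.8
t 12.8 pull 97.068964571124 lat -0.22997630624304052 dz -0.1635752144714786 F 7.879820860033171 stretch 46.35188741195983 rod est 50.71707715916417 open 0.1713639647276375 30.001175701618195
```

View pics/z4.png

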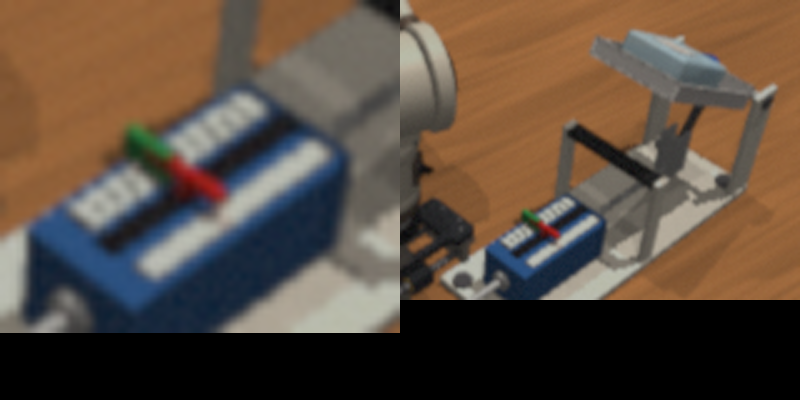

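The crop shows the red pointer in line with the green mark, the tray tilted and the flask still in it. The hold has lasted 2.2 s, so I'll ease back.

>>> drive_tool(motion=[[[1,0,0.02,0,0,0,0],[1,0,0.04,0,0,0,0],[1,0,0.05,0,0,0,0],[1,0,0.05,0,0,0,0],[1,0,0.05,0,0,0,0],[1,0,0.05,0,0,0,0],[1,0,0.05,0,0,0,0],[1,0,0.05,0,0,0,0],[1,0,0.05,0,0,0,0],[1,0,0.05,0,0,0,0],[1,0,0.05,0,0,0,0],[1,0,0.05,0,0,0,0],[1,0,0.05,0,0,0,0],[1,0,0.05,0,0,0,0],[1,0,0.05,0,0,0,0],[1,0,0.05,0,0,0,0],[1,0,0.05,0,0,0,0],[1,0,0.05,0,0,0,0],[1,0,0.05,0,0,0,0],[1,0,0.05,0,0,0,0]]])

```text
clock: 14.8
tool_pos: [616.7, 42.4, 65.6]
tool_rot: [-0.068, 0.998, 0.0, -0.0]
force: [-0.9, 4.5, 1.0]
opening: 0.174
grasp_force: 30.0
```

>>> drive_tool(motion=[[[1,0,0.05,0,0,0,0],[1,0,0.05,0,0,0,0],[1,0,0.05,0,0,0,0],[1,0,0.05,0,0,0,0],[1,0,0.05,0,0,0,0],[1,0,0.05,0,0,0,0],[1,0,0.05,0,0,0,0],[1,0,0.05,0,0,0,0],[1,0,0.05,0,0,0,0],[1,0,0.05,0,0,0,0],[1,0,0.05,0,0,0,0],[1,0,0.05,0,0,0,0],[1,0,0.05,0,0,0,0],[1,0,0.05,0,0,0,0],[1,0,0.05,0,0,0,0],[1,0,0.05,0,0,0,0],[1,0,0.05,0,0,0,0],[1,0,0.05,0,0,0,0],[1,0,0.05,0,0,0,0],[1,0,0.02,0,0,0,0]]])

```text
clock: 16.8
tool_pos: [610.4, 90.0, 65.7]
tool_rot: [-0.068, 0.998, -0.0, 0.0]
force: [-0.5, 0.7, 1.6]
opening: 0.172
grasp_force: 30.0
```

```bash
python3 - <<'E'
from h import *
st();ptr('g')
E
```

```text
t 16.8 pull 1.6934765943211187 lat -0.057221324289280805 dz -0.030072804155111044 F -0.14988496068799215 stretch -0.8816762393411303 rod est 2.575152833662249 open 0.1716318461257991 30.000649988651276
g scene [[330.85, 181.87, 40.0], [313.24, 188.03, 23.0]] P.n -196.9 G.n -141.8 gap 55.1 lat -17.8
g top [[220.41, 214.36, 23.0], [237.54, 218.33, 18.0]] P.n -198.3 G.n -143.5 gap 54.8 lat -21.2
```

>>> drive_tool(motion=[[[1,0,0.015,0,0,0,0],[1,0,0.015,0,0,0,0],[1,0,0,0,0,0,0],[1,0,0,0,0,0,0],[1,0,0,0,0,0,0]]])

```text
clock: 17.4
tool_pos: [610.2, 91.4, 65.7]
tool_rot: [-0.068, 0.998, -0.0, 0.0]
force: [-0.6, 0.5, 1.2]
opening: 0.172
grasp_force: 30.0
```

```bash
python3 - <<'E'
from h import *
st();print(robot.state()['force'])
E
```

```text
t 17.4 pull 0.244052704883575 lat -0.0692600372520561 dz -0.048986608564518974 F -0.25801944005995525 stretch -1.5177614121173837 rod est 1.7618141170009587 open 0.17197315235617422 30.00007152557373
[-0.64794708  0.53850217  1.23532864]
```

>>> drive_tool(motion=[[[0.5,0,0,0,0,0,0],[0.2,0,0,0,0,0,0],[0,0,0,0,0,0,0],[0,0,0,0,0,0,0],[0,0,0,0,0,0,0],[0,0,0,-0.1,0,0,0],[0,0,0,-0.2,0,0,0],[0,0,0,-0.3,0,0,0],[0,0,0,-0.3,0,0,0],[0,0,0,-0.3,0,0,0],[0,0,0,-0.3,0,0,0],[0,0,0,-0.3,0,0,0],[0,0,0,-0.3,0,0,0],[0,0,0,-0.3,0,0,0],[0,0,0,-0.2,0,0,0],[0,0,0,-0.1,0,0,0],[0,0,0,0,0,0,0],[0,0,0,0,0,0,0],[0,0,0,0,0,0,0],[0,0,0,0,0,0,0]]])

```text
clock: 19.4
tool_pos: [609.6, 91.5, 199.8]
tool_rot: [-0.068, 0.998, 0.0, -0.001]
force: [0.4, 0.1, 0.1]
opening: 0.501
grasp_force: 0.0
```

```bash
python3 - <<'E'
from h import *
print(robot.state()['tool_pos'],robot.state()['force']);ptr('h')
a=cv2.imread('pics/scene_h.png')[100:250,260:420];b=cv2.imread('pics/wx.png') if 0 else None
w=snap('wrist','wh')
c=np.zeros((375,800,3),np.uint8);c[:,:400]=cv2.resize(a,(400,375));c[:300,400:]=cv2.resize(w[:,:,::-1],(400,300));cv2.imwrite('pics/z5.png',c)
E
```

```text
[609.63569692  91.51421989 199.76078193] [0.36119888 0.13345333 0.14459443]
h scene [[330.83, 181.9, 38.0], [312.12, 186.86, 32.0]] P.n -196.8 G.n -142.9 gap 53.8 lat -23.4
h top [[220.39, 214.31, 24.0], [237.55, 218.19, 17.0]] P.n -198.4 G.n -143.4 gap 54.9 lat -21.0
```

View pics/z5.png

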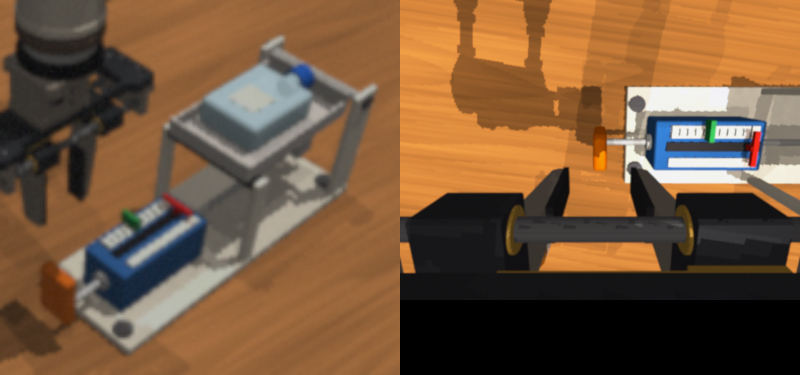

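The picture shows the tray level with the flask in it, the pointer and handle home, and the gripper clear above.

```bash
python3 -c "
from bench import robot
print(robot.sign_off())"
```

```text
the job is handed in; nothing more can be done
None
```

The job is done and handed in at about 20 s: I drew the handle to the green mark (pointer within about 1 mm), held it there for over 2 s, eased it fully home and let go; the tray is level, with the flask still in it.

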